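Roll the wrist roller handle home into its cradle

ROBOT

A 6-joint arm with a two-finger parallel gripper is mounted at the origin on the work surface. World frame = base frame: x ahead of the robot, y to its left, z up, the work surface at z = 0. Lengths are in mm, angles in rad, forces in N, time in s.
With the tool pointing down it reaches from about 275 to 750 mm from the base axis. Payload 10.2 kg.
Tool frame: the origin (TCP) lies at the very end of the fingers, on their centre line; the grasp point (between the pads) lies 19 mm behind it; z points along the fingers, y is the line along which they close (so a half turn about z gives the same grasp; the last joint's range is limited). The gripper opens to 85 mm and grips with 20 to 120 N. Pads are 22 mm wide; open, the fingers measure 114 mm over their backs; the gripper's body (76 mm by 85 mm) begins 54 mm behind the grasp point. The pads swing forward as they close: fully open they stand 13 mm farther back than shut.
Start: joints at [1.104, 0.313, 1.498, -0, 1.331, -0.223], TCP at [126.743, 509.477, 231.294] pointing down, gripper open.
Joint ranges: [-2.94, 2.94], [-0.97, 2.17], [0.19, 2.56], [-1.23, 4.37], [0.02, 3.11], [-2.88, 2.88]. Speed limits (rad/s): [2.39, 2.39, 3.01, 3.14, 3.14, 3.14].

INTERFACE

Orientations are given as a unit quaternion [w, x, y, z].
In Python, from rig import monitor, eyes, job gives the robot as it stands. The module is installed in compiled form; this text tells all that it offers.
- The arm moves only by the tool send_rows, never from a script. Its argument "targets" is one flat list of numbers, 7 for each row, row after row: the turn, a rotation vector about the tool's x, y, z in degrees, then the shift along the tool's x, y, z in units of 60 mm (1.0 is 60 mm), then the opening, from -1 (shut) to 1 (fully open), so that 0 is half open. A call has 1 to 5 rows; each row shifts and turns the commanded pose from where the row before left it, along the tool's axes as they then stand; what a row does not reach is not made up. A row lasts 1/8 s, in which the tool goes at most 62.5 mm and 10.7 degrees, less where a joint would pass 70% of its speed; a pose out of reach is approached as far as the arm can. A call is refused whole if a number of a shift passes 1 or a number of a turn 10.7, either way. A call with a gripper value outside its range is refused whole. The fingers move at their own pace and stop on an object; "newtons" is the grip in N (left out, the last holds). Time passes only in rows, so rows that do not move let the fingers close. It gives the time, the measured TCP pose, the force, the opening and the grip force at its end, in the units of the state.
- monitor.sense(): the state, without advancing time (a new reading comes with each control period).
- eyes.capture(name): name is "scene" or "top" or "wrist"; returns a dict with "img" (420x560x3 uint8, red, green, blue), "K" (3x3 intrinsics, pixels), "distortion" ([k1, k2, p1, p2, k3] as OpenCV has them; the pictures are not rectified), "R" (3x3) and "t" (3): a world point X has camera coordinates R X + t. Camera axes: x right, y down, z forward; pixel columns grow to the right and rows downward; lengths in mm; the calibration is good to about 2 mm. A picture is of the moment at which its call begins. There is no depth.
- job.finish_job(): hands the job in; it is judged then, once.
The state is a dict: "time_s": time; "joints": joint angles; "dq": joint speeds; "tau": joint torques, N m; "eef_pos": TCP position; "ee_rot": TCP orientation; "force": force on the tool from outside, world axes, zero at the start; "wrist_torque": the same for the moment, N m; "grip_width": opening from 0.0 (shut) to 1.0 (fully open); "grip_force": force on a finger pad.
Only numpy, scipy, OpenCV 4.12 (cv2) and the standard library are available. Lean on these libraries where they do the work, as an engineer would, in place of code of your own. Each camera call takes 0.05 s, during which the arm holds its last target. There are 200 camera calls.

TASK

Clear the white silicone grip ring out of the way by putting it in the grey tilt-out bin, then park the steel wrist roller handle: roll it slowly and squarely along the ledge by pushing its side, without lifting it, over the low lip and into the cradle, and press it gently home against the sprung rubber pad with about 10 newtons for a moment, never 20 or more. Ease off so that it stays resting in the cradle against the pad, and leave the other things on the ledge where they are.

Things in the scene. Friction and masses are not known exactly. Their poses are not given: they have to be found in the camera images.
- ledge: Low wooden-laminate ledge on the table, 340 mm (x) by 600 mm (y) by 30 mm; origin at the centre of its underside, top surface level and 30 mm above the origin. The handle rolls along the ledge's +y, towards the cradle; x lies along the handle.
- handle_center (a point): Centre of the steel wrist roller handle: a loose plain cylinder with rounded ends, 36 mm in diameter, 140 mm long, polished, about 0.4 to 0.8 kg, lying on the ledge near its -y end with its axis roughly along the ledge's x. Its own x is its axis; its y and z turn as it rolls. It takes under 2 N to roll on the flat, and a few newtons over the lip.
- ring_center (a point): Centre of the white silicone grip ring lying flat on the ledge between handle and cradle: 60 mm outside, 36 mm hole, 20 mm high (centre 10 mm above its underside), 60 g.
- cradle: Dark steel block fixed on the ledge near its +y end, 170 (x) by 30 (y) by 50 mm high; origin at the centre of its underside, on the ledge's top; axes as the ledge's. Two rods carry an aluminium sled that reaches from it towards -y. How far the sled is drawn out differs every time and is not measured: 0 to 45 mm, to be felt or seen; it is clamped there and does not give.
- pad_home (a point): Fixed point on the ledge 39 mm in front (-y) of the cradle's origin: below the sled's rubber pad face when the sled is fully in. The real face is 0 to 45 mm farther towards -y. The pad is 130 mm wide, 12 to 47 mm above the ledge; it springs back about 0.4 mm per newton for 6.8 mm, then is hard.
- lip_home (a point): Fixed point on the ledge 60 mm in front (-y) of pad_home: the foot of the sled's floor plate when the sled is fully in, shifting with the pad. The plate, 150 mm wide, rises at 15 degrees to a crest 7 mm high, 32 mm before the pad, then falls at 10 degrees to the pad. Seated, the handle lies between crest and pad by its weight, axis 18 mm before the pad and 23 mm above the ledge.
- bin: Open grey plastic bin, tilted 14 degrees towards -x, standing at the ledge's +y end on the table; origin on the table below it, axes as the ledge's, walls 4 mm, 140 mm (x) by 150 mm (y) and 110 mm deep. Behind it (+x) stands a 100 mm high steel back plate, 94 to 106 mm from the origin.
- bin_mouth (a point): Centre of the bin's open mouth, 127 mm above the table; the near rim is about 110 mm, the far rim about 145 mm high.
- dumbbell: Bystander: green neoprene-coated hex dumbbell, 150 mm long, 52 mm across its flats, lying on the far side of the ledge. Origin at the centre of its underside.
- collar: Bystander: aluminium bar collar, a 44 mm tube 42 mm tall with a clamp lug at its side, on the far side of the ledge. Origin at the centre of its underside.
- microplate: Bystander: small dark steel weight disc, 60 mm across, 14 mm thick, with a hole, lying flat near the ledge's robot-side edge. Origin at the centre of its underside.
- clamp: Bystander: black plastic bar clamp, 55 x 30 x 26 mm, near the ledge's robot-side edge. Origin at the centre of its underside.

How it is judged (in metres and radians):
On the way, in this order (a step that is already met when the one before it is completed fails the run):
1. the grip ring lies in the bin, let go (x of ring_center in the frame of bin between -0.075 and 0.085 m and y of ring_center in the frame of bin between -0.075 and 0.075 m and z of ring_center in the frame of bin between 0.01 and 0.1 m and contact force between grip_ring and the fingers below 0.05 N and linear speed of grip_ring below 0.03 m/s), for 0.2 s.
2. the handle is pressed home against the cradle's rubber pad with at least 5 N for 0.3 s (contact force between handle and pad_c0 above 5 N), for 0.3 s.
At the end, for the whole second after the job is handed in: The grip ring is in the bin; the handle lies still in the cradle, carried by the sled's floor plate and leaning on the rubber pad (not on the ledge), its axis within 0.06 rad of the ledge's x and its centre within 55 mm of the cradle's middle (x of ring_center in the frame of bin between -0.075 and 0.085 m and y of ring_center in the frame of bin between -0.075 and 0.075 m and z of ring_center in the frame of bin between 0.01 and 0.1 m and contact force between handle and cradle above 2 N and contact force between handle and pad_c0 above 0.1 N and contact force between handle and ledge below 0.2 N and linear speed of handle below 0.01 m/s and angle between the x axis of handle_center and the x axis of ledge, either way round below 0.06 rad and x of handle_center in the frame of cradle between -0.055 and 0.055 m); the robot touches nothing.
It fails at once if the handle pressed on the rubber pad with 20 N or more (contact force between handle and pad_c0 above 20 N).
It fails at once if the handle let run or flicked, faster than 0.25 m/s (linear speed of handle above 0.25 m/s).
It fails at once if the handle lifted, its centre over 75 mm above the table (height (world z) of handle_center above 0.075 m).
It fails at once if the handle knocked off the ledge (height (world z) of handle_center below 0.04 m).
It fails at once if a bystander (dumbbell, collar, weight disc, clamp) moved by more than 20 mm (distance of any of dumbbell, collar, microplate, clamp from where it was at the start of the episode above 0.02 m).
It also fails if it takes over 72 s, if anything falls off the work surface, if the arm or the gripper's body presses on something with over 40 N, if the wrist force passes 120 N, or if a joint passes its speed limit or range.

## Working session

There is one attempt and no reset: what is moved stays moved. The work goes in short steps, Python scripts to look and compute and a tool call to move; the robot and the scene stay as the last step left them, time stands still between calls to the robot, and variables do not carry over. Pictures are saved under pics/ and viewed, at most 10 in all, crops included, and the job is handed in when it is done.

Besides the shell and the picture viewer there is one more tool, called after ">>>" in YAML: its name, and indented under it one key for each argument. send_rows: Moves the arm, as the interface text tells. Its arguments: {"type":"object","properties":{"targets":{"type":"array","items":{"type":"number"}},"newtons":{"type":"number"}},"required":["targets"]}

```bash
mkdir -p pics; cat > h.py <<'E'
import numpy as np, cv2
from rig import monitor, eyes, job
def cap(n,f=None):
    c=eyes.capture(n); c={k:(np.array(v) if k!='img' else v) for k,v in c.items()}
    if f: cv2.imwrite('pics/'+f,cv2.cvtColor(c['img'],cv2.COLOR_RGB2BGR))
    return c
def ray(c,u,v):
    p=cv2.undistortPoints(np.array([[[u,v]]],float),c['K'].astype(float),c['distortion'].astype(float))[0,0]
    d=c['R'].T@np.array([p[0],p[1],1.]); o=-c['R'].T@c['t']
    return o,d/np.linalg.norm(d)
def onz(c,u,v,z):
    o,d=ray(c,u,v); return o+d*(z-o[2])/d[2]
def tri(c1,p1,c2,p2):
    o1,d1=ray(c1,*p1);o2,d2=ray(c2,*p2)
    A=np.stack([d1,-d2],1); s=np.linalg.lstsq(A,o2-o1,rcond=None)[0]
    a,b=o1+d1*s[0],o2+d2*s[1]; return (a+b)/2,np.linalg.norm(a-b)
def proj(c,X):
    rv=cv2.Rodrigues(c['R'].astype(float))[0]
    return cv2.projectPoints(np.array(X,float).reshape(-1,1,3),rv,c['t'].astype(float),c['K'].astype(float),c['distortion'].astype(float))[0][:,0]
E
python3 - <<'E'
from h import *
import pickle
cs={n:cap(n,n+'0.png') for n in('top','scene')}
pickle.dump(cs,open('cs0.pkl','wb'))
for n,c in cs.items(): print(n,-c['R'].T@c['t'],c['K'][0,0])
print(monitor.sense())
E
```

```text
top [ 404.87743226   90.37338704 1024.01470164] 531.850537057539
scene [930.96871179 -99.461968   796.8052778 ] 391.8539989490167
{'time_s': 0.1, 'joints': array([ 1.10359999e+00,  3.13395912e-01,  1.49836702e+00, -2.59931081e-07,
        1.33098843e+00, -2.23422550e-01]), 'dq': array([-0.00120763, -0.00332524, -0.00240888, -0.00019762,  0.00181878,
        0.00157236]), 'tau': array([ 4.93867716e-03, -4.12898219e+01, -2.60142052e+01, -1.93963706e-05,
        3.05255162e-03,  5.36537027e-05]), 'eef_pos': array([126.63496116, 509.26224387, 230.78912031]), 'ee_rot': array([-1.95985691e-04,  1.21585267e-01,  9.92580822e-01, -5.45198361e-04]), 'force': array([ 0.02259012, -0.46655791, -0.32406429]), 'wrist_torque': array([0.0263174 , 0.00429023, 0.00557848]), 'grip_force': 0.0, 'grip_width': 0.9969049863174526}
```

View pics/top0.png

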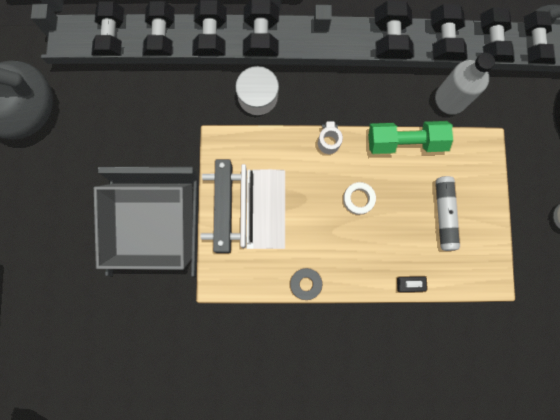

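View pics/scene0.png

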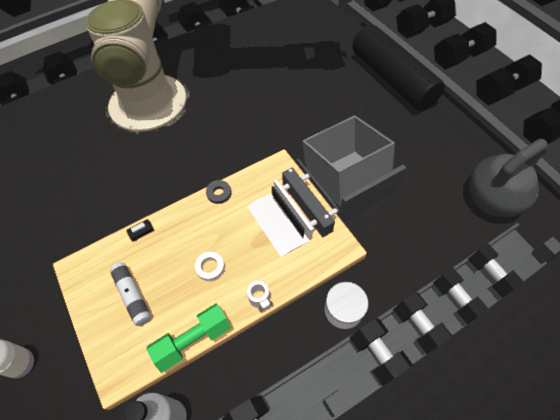

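The top view shows the ring at about (360,198), the handle from (446,178) to (450,248), the pad face near column 243, and the bin mouth spanning about (96..195, 187..270). In the scene view the ring is at (209,266), the handle runs from (121,265) to (140,322), and the bin is at (350,150).

```bash
python3 - <<'E'
from h import *
import pickle
cs=pickle.load(open('cs0.pkl','rb'));T,S=cs['top'],cs['scene']
def comp(c,m,pt):
    m=m.astype(np.uint8); n,l,s,ce=cv2.connectedComponentsWithStats(m)
    k=min((i for i in range(1,n) if s[i,4]>30),key=lambda i:np.hypot(*(ce[i]-pt)))
    return (l==k).astype(np.uint8)
def f(c): 
    return cv2.cvtColor(c['img'],cv2.COLOR_RGB2HSV).astype(int)
wh=lambda c:(f(c)[...,1]<45)&(f(c)[...,2]>150)
R={}
for n,c,p in(('top',T,(360,198)),('scene',S,(209,266))):
    m=comp(c,wh(c),p); cn=max(cv2.findContours(m,0,1)[0],key=len); R[n]=cv2.fitEllipse(cn)
    print(n,'ring',R[n]) 
X,e=tri(T,R['top'][0],S,R['scene'][0]);print('ring tri',X,e,onz(T,*R['top'][0],45))
# ledge
for n,c in cs.items():
    h=f(c); m=((h[...,0]>8)&(h[...,0]<28)&(h[...,1]>60)&(h[...,2]>110)).astype(np.uint8)
    cn=max(cv2.findContours(m,0,1)[0],key=cv2.contourArea); hull=cv2.convexHull(cn)
    q=cv2.approxPolyDP(hull,12,True)[:,0]; print(n,'ledge',q.tolist(),[onz(c,*p,30).round(0)[:2].tolist() for p in q])
    r=cv2.minAreaRect(np.array([onz(c,*p,30)[:2] for p in hull[:,0]],np.float32)); print(r)
    # handle: non-wood blob inside ledge
    inside=cv2.fillConvexPoly(np.zeros(m.shape,np.uint8),hull,1)
    hm=comp(c,(inside>0)&(m==0)&(cv2.erode(inside,np.ones((5,5)))>0),(448,213) if n=='top' else (130,293))
    cn=max(cv2.findContours(hm,0,1)[0],key=len); print('handle rect',cv2.minAreaRect(cn))
    M=cv2.moments(cn); R['h'+n]=(M['m10']/M['m00'],M['m01']/M['m00'])
    pts=np.array([onz(c,*p,48)[:2] for p in cn[:,0]],np.float32); print(cv2.minAreaRect(pts))
print('handle tri',tri(T,R['htop'],S,R['hscene']))
# bin mouth rough corners
for p,z in(((98,188),145),((184,188),145),((184,268),110),((97,268),110)): print('bin',onz(T,*p,z).round())
for p,z in(((215,160),80),((231,160),80),((214,252),80),((230,252),80),((246,168),77),((246,246),77),((285,171),30),((285,248),30)): print('cr',p,onz(T,*p,z).round())
im=cv2.cvtColor(T['img'],cv2.COLOR_RGB2BGR); a=cv2.resize(im[150:280,80:300],None,fx=3.6,fy=3.6,interpolation=2)
cv2.imwrite('pics/a.png',a)
E
```

```text
top ring ((359.50128173828125, 197.5970916748047), (30.843740463256836, 31.369548797607422), 120.25794219970703)
scene ring ((208.8075714111328, 265.1490478515625), (26.47893524169922, 28.71731948852539), 53.93009948730469)
ring tri [574.70047513 -70.42905075  43.79741034] 2.080036685563802 [574.77883084 -69.22723597  45.        ]
top ledge [[201, 126], [502, 128], [514, 300], [198, 302]] [[716.0, 234.0], [721.0, -361.0], [383.0, -364.0], [380.0, 230.0]]
((550.6135864257812, -65.40142822265625), (339.9734191894531, 600.0166625976562), 0.2938462793827057)
handle rect ((447.2484436035156, 212.9803924560547), (74.55748748779297, 19.911727905273438), 85.48600769042969)
((547.0931396484375, -234.90530395507812), (141.05458068847656, 38.536834716796875), 2.2604191303253174)
scene ledge [[284, 149], [364, 257], [103, 408], [53, 263]] [[382.0, 229.0], [724.0, 221.0], [722.0, -365.0], [385.0, -366.0]]
((554.14794921875, -67.53836059570312), (346.5487060546875, 600.1689453125), 0.38139405846595764)
handle rect ((129.20001220703125, 293.3999938964844), (66.18761444091797, 18.782970428466797), 63.43495178222656)
((545.072265625, -237.69349670410156), (151.16510009765625, 35.330589294433594), 2.4598629474639893)
handle tri (array([ 546.94564999, -237.67696696,   41.6338147 ]), np.float64(1.470050941025405))
bin [570. 388. 145.]
bin [571. 243. 145.]
bin [439. 244. 110.]
bin [437. 394. 110.]
cr (215, 160) [636. 199.  80.]
cr (231, 160) [636. 170.  80.]
cr (214, 252) [469. 197.  80.]
cr (230, 252) [469. 168.  80.]
cr (246, 168) [622. 143.  77.]
cr (246, 246) [480. 140.  77.]
cr (285, 171) [628.  71.  30.]
cr (285, 248) [481.  70.  30.]
```

View pics/a.png

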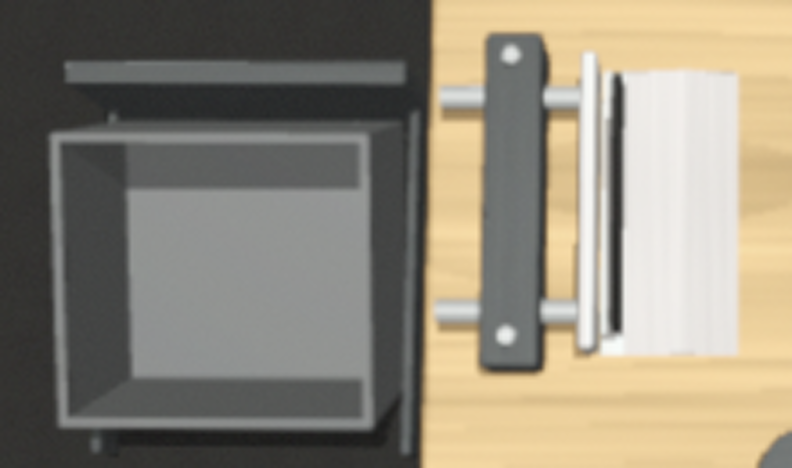

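The pad face is at y≈129 (the foot line at y≈70.5 agrees), so the sled is out about 15 mm. The ring's measured centre is z≈44 by triangulation, which fits the expected 40. Its size, the ledge's 340×600 and the handle's 141×38 also check. Next I turn the tool so its fingers lie along x.

>>> send_rows:
  targets: [0,0,9.5,0,0,0.2,1,0,0,9.5,0,0,0.2,1,0,0,9.5,0,0,0.2,1,0,0,9.5,0,0,0.2,1,0,0,9.5,0,0,0.2,1]
  newtons: 30

```text
time_s: 0.72
eef_pos: [126.7, 509.3, 170.6]
ee_rot: [0.0, 0.513, 0.858, -0.0]
force: [0.8, 0.5, 0.5]
grip_width: 0.994
grip_force: 0.0
```

>>> send_rows:
  targets: [0,0,9.5,0,0,0,1,0,0,9.5,0,0,0,1,0,0,9.2,0,0,0,1,0,0,0,-0.6,0.46,0,1,0,0,0,-0.6,0.46,0,1]

```text
time_s: 1.35
eef_pos: [182.7, 436.8, 170.9]
ee_rot: [0.0, 0.705, 0.71, -0.0]
force: [0.7, 0.4, -0.4]
grip_width: 1.003
grip_force: 0.0
```

>>> send_rows:
  targets: [0,0,0,-0.7,0.54,0,1,0,0,0,-0.7,0.54,0,1,0,0,0,-0.7,0.54,0,1,0,0,0,-0.7,0.54,0,1,0,0,0,-0.7,0.54,0,1]

```text
time_s: 1.98
eef_pos: [346.3, 227.2, 171.3]
ee_rot: [-0.0, 0.705, 0.709, 0.0]
force: [0.8, 0.5, -0.8]
grip_width: 1.003
grip_force: 0.0
```

>>> send_rows:
  targets: [0,0,0,-0.7,0.54,0,1,0,0,0,-0.7,0.54,0,1,0,0,0,-0.7,0.54,0,1,0,0,0,-0.7,0.54,0,1,0,0,0,-0.7,0.54,0,1]

```text
time_s: 2.6
eef_pos: [509.5, 18.1, 171.1]
ee_rot: [-0.0, 0.705, 0.709, -0.0]
force: [-0.0, 1.7, -0.6]
grip_width: 0.999
grip_force: 0.0
```

>>> send_rows:
  targets: [0,0,0,-0.7,0.54,0,1,0,0,0,-0.76,0.55,0,1,0,0,0,0,0,0.6,1,0,0,0,0,0,0.4,1]

```text
time_s: 3.1
eef_pos: [574.2, -68.0, 109.3]
ee_rot: [-0.001, 0.705, 0.709, -0.0]
force: [0.3, 0.2, 0.6]
grip_width: 1.004
grip_force: 0.0
```

```bash
python3 - <<'E'
from h import *
c=cap('wrist','w1.png'); s=monitor.sense(); print(s['eef_pos'],-c['R'].T@c['t'])
print(proj(c,[[575,-70,40],[575,-70,50]]))
h=cv2.cvtColor(c['img'],cv2.COLOR_RGB2HSV).astype(int); m=((h[...,1]<45)&(h[...,2]>150)).astype(np.uint8)
for k in cv2.findContours(m,0,1)[0]:
    if cv2.contourArea(k)>800:
        e=cv2.fitEllipse(k); print(e, onz(c,*e[0],45))
E
```

```text
[572.83775322 -67.28096296 106.50871967] [573.89461132   8.1054366  251.76269294]
[[285.09518975 229.45283334]
 [285.14411076 235.16248569]]
((503.3275146484375, 146.13482666015625), (77.00142669677734, 92.3453369140625), 64.9918441772461) [702.74010332 -15.68189578  45.        ]
```

View pics/w1.png

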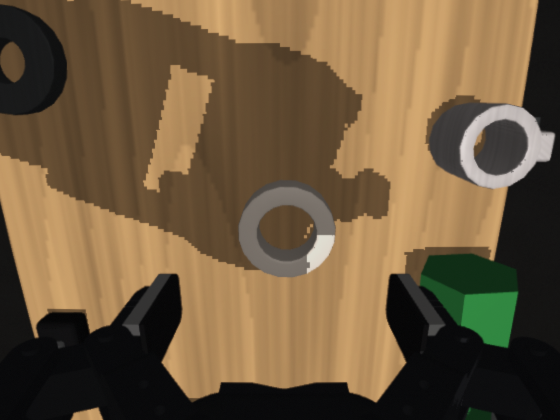

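The wrist view shows the ring at (287,230), close to the predicted (285,232), with the fingers clear of the dumbbell. I lower and grasp.

>>> send_rows:
  targets: [0,0,0,-0.02,0.02,0.5,1,0,0,0,0,0,0.5,1,0,0,0,0,0,0.24,1,0,0,0,0,0,0,0,0,0,0,0,0,0,-0.5]

```text
time_s: 3.78
eef_pos: [576.6, -68.9, 38.5]
ee_rot: [0.001, 0.705, 0.709, 0.0]
force: [-1.5, -0.3, 0.6]
grip_width: 0.68
grip_force: 32.2
```

>>> send_rows:
  targets: [0,0,0,0,0,0,-0.5,0,0,0,0,0,0,-0.5,0,0,0,0,0,0,-0.5,0,0,0,0,0,0,-0.5]

```text
time_s: 4.28
eef_pos: [576.6, -68.9, 38.3]
ee_rot: [0.001, 0.705, 0.709, 0.001]
force: [-1.4, 0.8, 6.6]
grip_width: 0.677
grip_force: 32.8
```

>>> send_rows:
  targets: [0,0,0,0,0,-0.4,-0.5,0,0,0,0,0,-0.7,-0.5,0,0,0,0,0,-0.7,-0.5,0,0,0,0,0,-0.7,-0.5,0,0,0,0.4,-0.1,0,-0.5]

```text
time_s: 4.9
eef_pos: [571.1, -45.6, 190.2]
ee_rot: [0.003, 0.706, 0.708, 0.002]
force: [-0.7, -0.1, -1.1]
grip_width: 0.677
grip_force: 32.5
```

>>> send_rows:
  targets: [0,0,0,0.7,-0.13,0,-0.5,0,0,0,0.7,-0.13,0,-0.5,0,0,0,0.7,-0.13,0,-0.5,0,0,0,0.7,-0.13,0,-0.5,0,0,0,0.7,-0.13,0,-0.5]

```text
time_s: 5.52
eef_pos: [528.2, 167.0, 185.9]
ee_rot: [-0.001, 0.705, 0.709, -0.001]
force: [0.6, 0.2, 0.0]
grip_width: 0.672
grip_force: 32.5
```

>>> send_rows:
  targets: [0,0,0,0.7,-0.13,0,-0.5,0,0,0,0.7,-0.13,0,-0.5,0,0,0,0.7,-0.13,0,-0.5,0,0,0,0.43,-0.07,0,-0.5,0,0,0,0,0,0,-0.5]

```text
time_s: 6.15
eef_pos: [499.5, 318.3, 185.7]
ee_rot: [-0.0, 0.704, 0.71, -0.001]
force: [0.2, -0.6, -0.9]
grip_width: 0.679
grip_force: 32.5
```

```bash
python3 - <<'E'
from h import *
s=monitor.sense(); print(s['eef_pos'],s['grip_width'],s['force'])
c=cap('wrist'); t=cap('top'); cv2.imwrite('pics/b.png',cv2.cvtColor(np.hstack([cv2.resize(c['img'],(400,300)),cv2.resize(t['img'],(400,300))]),cv2.COLOR_RGB2BGR))
E
```

```text
[499.52822424 318.29714471 185.73957687] 0.6789344336844779 [ 0.21068612 -0.59558919 -0.86423649]
```

View pics/b.png

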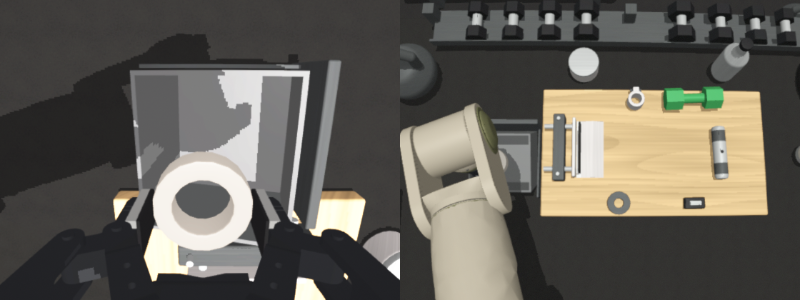

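The ring is still held, above the bin mouth. I lower into the mouth and release.

>>> send_rows:
  targets: [0,0,0,0,0.05,0.5,-0.5,0,0,0,0,0,0.45,-0.5,0,0,0,0,0,0,0.7,0,0,0,0,0,0,0.7,0,0,0,0,0,0,0.7]

```text
time_s: 6.88
eef_pos: [504.6, 316.6, 131.2]
ee_rot: [0.0, 0.705, 0.709, 0.001]
force: [-0.0, -0.6, 1.2]
grip_width: 0.847
grip_force: 0.0
```

>>> send_rows:
  targets: [0,0,0,0,0,-0.4,0.7,0,0,0,0,0,-0.6,0.7,0,0,0,0,0,-0.6,0.7,0,0,0,0,0,0,0.7,0,0,0,0,0,0,0.7]

```text
time_s: 7.5
eef_pos: [503.8, 316.5, 225.5]
ee_rot: [-0.0, 0.705, 0.709, -0.0]
force: [-0.0, -0.6, -0.6]
grip_width: 0.854
grip_force: 0.0
```

```bash
python3 - <<'E'
from h import *
s=monitor.sense(); print(s['eef_pos'],s['grip_width'],s['force'])
c=cap('wrist','c.png')
E
```

```text
[503.84722031 316.53236783 225.54399394] 0.854228554921205 [-0.02061048 -0.63463849 -0.61578198]
```

View pics/c.png

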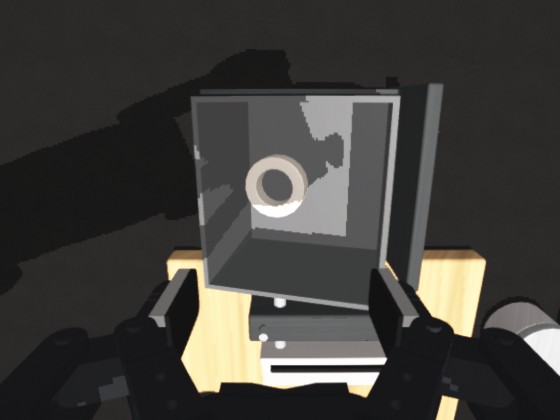

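The ring lies in the bin at (276,185), let go. Now I go behind the handle.

>>> send_rows:
  targets: [0,0,0,-0.5,0.05,0,1,0,0,0,-0.8,0.06,0,1,0,0,0,-0.8,0.06,0,1,0,0,0,-0.8,0.06,0,1,0,0,0,-0.8,0.06,0,1]

```text
time_s: 8.18
eef_pos: [522.3, 93.2, 225.0]
ee_rot: [-0.001, 0.705, 0.709, -0.001]
force: [0.5, -0.1, 0.5]
grip_width: 0.994
grip_force: 0.0
```

>>> send_rows:
  targets: [0,0,0,-0.8,0.06,0,1,0,0,0,-0.8,0.06,0,1,0,0,0,-0.8,0.06,0,1,0,0,0,-0.8,0.06,0,1,0,0,0,-0.8,0.06,0,1]

```text
time_s: 8.8
eef_pos: [541.8, -146.6, 225.0]
ee_rot: [-0.001, 0.705, 0.709, -0.0]
force: [0.7, 0.3, -0.2]
grip_width: 0.997
grip_force: 0.0
```

>>> send_rows:
  targets: [0,0,0,-0.8,0.06,0,1,0,0,0,-0.8,0.06,0,1,0,0,0,-0.8,0.06,0,1,0,0,0,0,0,0.6,1,0,0,0,0,0,0.6,1]

```text
time_s: 9.43
eef_pos: [553.2, -289.4, 151.7]
ee_rot: [-0.001, 0.705, 0.709, -0.0]
force: [-0.3, -0.4, 0.3]
grip_width: 0.995
grip_force: 0.0
```

```bash
python3 - <<'E'
from h import *
s=monitor.sense(); print(s['eef_pos'],s['grip_width'],s['force'],s['ee_rot'])
c=cap('wrist','d.png')
E
```

```text
[ 553.22936158 -289.42495851  151.68961646] 0.994879774617436 [-0.31270804 -0.43408643  0.30252998] [-7.97227077e-04  7.05421019e-01  7.08788083e-01 -5.68336943e-05]
```

View pics/d.png

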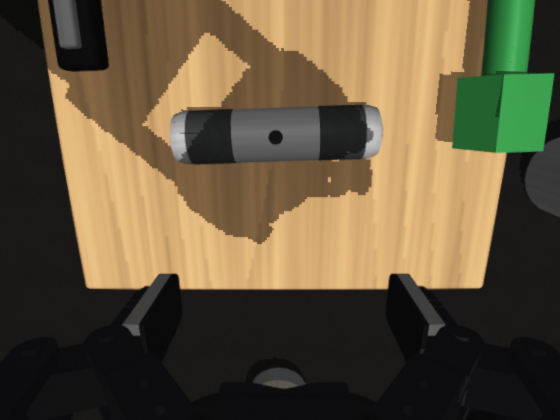

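The handle is centred at (276,135), with the fingers behind it and centred to within 3 mm. I lower behind it, then push slowly.

>>> send_rows:
  targets: [0,0,0,0,-0.05,0.6,0.4,0,0,0,0,0,0.6,0.4,0,0,0,0,0,0.5,0.4,0,0,0,0,0,0.15,0.4,0,0,0,0,0,0,0.4]

```text
time_s: 10.1
eef_pos: [550.9, -289.1, 43.3]
ee_rot: [-0.0, 0.705, 0.709, -0.0]
force: [0.1, 0.2, 0.8]
grip_width: 0.699
grip_force: 0.0
```

>>> send_rows:
  targets: [0,0,0,0.08,0,0,0.4,0,0,0,0.1,0,0,0.4,0,0,0,0.1,0,0,0.4,0,0,0,0.1,0,0,0.4,0,0,0,0.1,0,0,0.4]

```text
time_s: 10.72
eef_pos: [550.7, -260.0, 43.1]
ee_rot: [0.0, 0.705, 0.709, -0.0]
force: [-0.4, 0.2, -0.2]
grip_width: 0.698
grip_force: 0.0
```

>>> send_rows:
  targets: [0,0,0,0.1,0,0,0.4,0,0,0,0.1,0,0,0.4,0,0,0,0.1,0,0,0.4,0,0,0,0.1,0,0,0.4,0,0,0,0.1,0,0,0.4]

```text
time_s: 11.35
eef_pos: [550.4, -229.9, 42.9]
ee_rot: [-0.0, 0.705, 0.709, -0.0]
force: [-0.1, 0.1, -0.3]
grip_width: 0.699
grip_force: 0.2
```

```bash
cat > hh.py <<'E'
from h import *
import sys
def handle(t):
    h=cv2.cvtColor(t['img'],cv2.COLOR_RGB2HSV).astype(int)
    return h
s=monitor.sense(); print(s['eef_pos'],s['grip_width'],s['force'])
c=cap('wrist'); t=cap('top'); cv2.imwrite('pics/'+sys.argv[1],cv2.cvtColor(np.hstack([cv2.resize(c['img'],(400,300)),cv2.resize(t['img'][110:310,190:510],(400,300))]),cv2.COLOR_RGB2BGR))
E
python3 hh.py e.png
```

```text
[ 550.41690821 -229.88183294   42.86531826] 0.6991603767921369 [-0.14601234  0.12616086 -0.31188846]
```

View pics/e.png

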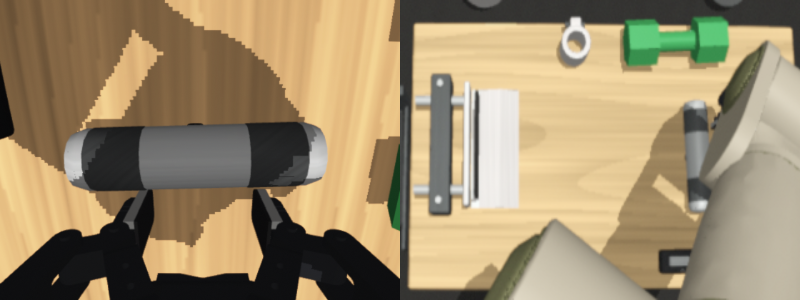

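The handle touches the fingers and is still about 2° askew. I keep pushing, a little lower.

>>> send_rows:
  targets: [0,0,0,0.1,0,0.03,0.4,0,0,0,0.11,0,0.02,0.4,0,0,0,0.12,0,0,0.4,0,0,0,0.13,0,0,0.4,0,0,0,0.14,0,0,0.4]

```text
time_s: 12.08
eef_pos: [550.2, -193.7, 39.9]
ee_rot: [0.0, 0.705, 0.709, 0.0]
force: [-0.0, -0.6, 0.5]
grip_width: 0.701
grip_force: 0.2
```

>>> send_rows:
  targets: [0,0,0,0.15,0,0,0.4,0,0,0,0.15,0,0,0.4,0,0,0,0.15,0,0,0.4,0,0,0,0.15,0,0,0.4,0,0,0,0.15,0,0,0.4]

```text
time_s: 12.7
eef_pos: [550.0, -148.7, 39.9]
ee_rot: [0.0, 0.705, 0.709, 0.0]
force: [-0.5, 0.4, 0.2]
grip_width: 0.702
grip_force: 0.2
```

>>> send_rows:
  targets: [0,0,0,0.15,0,0,0.4,0,0,0,0.15,0,0,0.4,0,0,0,0.15,0,0,0.4,0,0,0,0.15,0,0,0.4,0,0,0,0.15,0,0,0.4]

```text
time_s: 13.32
eef_pos: [549.7, -103.7, 39.9]
ee_rot: [-0.0, 0.705, 0.709, -0.0]
force: [-0.6, -0.1, 0.4]
grip_width: 0.705
grip_force: 0.2
```

```bash
python3 hh.py f.png
```

```text
[ 549.68699265 -103.66764805   39.8880539 ] 0.7052580380238224 [-0.5607681  -0.08316094  0.44847904]
```

View pics/f.png

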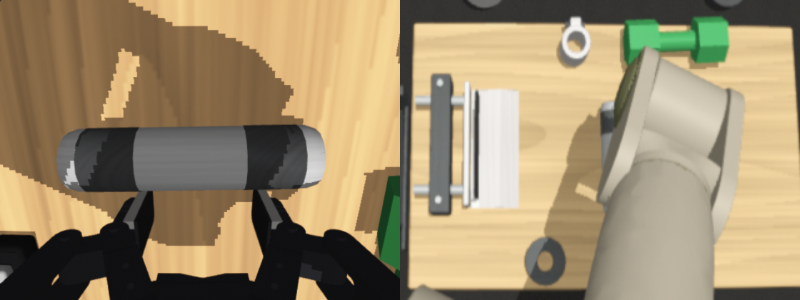

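The handle is now square to about 0.6° and rolling against the fingers. I carry on to the lip.

>>> send_rows:
  targets: [0,0,0,0.13,0,0,0.4,0,0,0,0.15,0,0,0.4,0,0,0,0.15,0,0,0.4,0,0,0,0.15,0,0,0.4,0,0,0,0.15,0,0,0.4]

```text
time_s: 14.05
eef_pos: [549.4, -59.8, 39.9]
ee_rot: [-0.0, 0.705, 0.709, -0.0]
force: [0.5, -0.5, 0.1]
grip_width: 0.698
grip_force: 0.2
```

>>> send_rows:
  targets: [0,0,0,0.15,0,0,0.4,0,0,0,0.15,0,0,0.4,0,0,0,0.15,0,0,0.4,0,0,0,0.15,0,0,0.4,0,0,0,0.14,0,0,0.4]

```text
time_s: 14.68
eef_pos: [549.2, -15.5, 39.9]
ee_rot: [-0.0, 0.705, 0.709, 0.0]
force: [0.2, -0.3, 0.8]
grip_width: 0.7
grip_force: 0.1
```

>>> send_rows:
  targets: [0,0,0,0.13,0,0,0.4,0,0,0,0.12,0,0,0.4,0,0,0,0.11,0,0,0.4,0,0,0,0.1,0,0,0.4,0,0,0,0.09,0,0,0.4]

```text
time_s: 15.3
eef_pos: [549.0, 17.2, 39.9]
ee_rot: [0.0, 0.705, 0.709, -0.0]
force: [-0.2, -0.6, -0.2]
grip_width: 0.701
grip_force: 0.1
```

>>> send_rows:
  targets: [0,0,0,0.08,0,0,0.4,0,0,0,0.07,0,0,0.4,0,0,0,0.06,0,0,0.4,0,0,0,0.05,0,0,0.4,0,0,0,0.05,0,0,0.4]

```text
time_s: 15.92
eef_pos: [548.9, 35.7, 39.9]
ee_rot: [0.0, 0.705, 0.709, -0.0]
force: [-0.5, -0.8, 0.6]
grip_width: 0.7
grip_force: 0.2
```

>>> send_rows:
  targets: [0,0,0,0.05,0,0,0.4,0,0,0,0.05,0,0,0.4,0,0,0,0.05,0,0,0.4,0,0,0,0.05,0,0,0.4,0,0,0,0.05,0,0,0.4]

```text
time_s: 16.55
eef_pos: [549.2, 49.8, 40.3]
ee_rot: [0.001, 0.705, 0.709, -0.0]
force: [-0.1, -5.8, 3.2]
grip_width: 0.7
grip_force: 2.8
```

>>> send_rows:
  targets: [0,0,0,0.03,0,0,0.4,0,0,0,0.03,0,0,0.4,0,0,0,0.03,0,0,0.4,0,0,0,0.03,0,0,0.4,0,0,0,0.03,0,0,0.4]

```text
time_s: 17.18
eef_pos: [549.1, 58.9, 40.2]
ee_rot: [0.001, 0.705, 0.709, -0.0]
force: [-0.1, -5.7, 1.8]
grip_width: 0.7
grip_force: 2.8
```

>>> send_rows:
  targets: [0,0,0,0.03,0,-0.02,0.4,0,0,0,0.03,0,-0.01,0.4,0,0,0,0.03,0,0,0.4,0,0,0,0.03,0,0,0.4,0,0,0,0.02,0,0,0.4]

```text
time_s: 17.8
eef_pos: [548.6, 68.2, 41.6]
ee_rot: [-0.0, 0.705, 0.709, 0.0]
force: [0.0, -1.7, 0.5]
grip_width: 0.697
grip_force: 0.5
```

>>> send_rows:
  targets: [0,0,0,0.02,0,0,0.4,0,0,0,0.02,0,0,0.4,0,0,0,0.02,0,0,0.4,0,0,0,0.02,0,0,0.4]

```text
time_s: 18.3
eef_pos: [548.6, 72.9, 41.7]
ee_rot: [-0.0, 0.705, 0.709, -0.0]
force: [0.1, 0.6, -0.8]
grip_width: 0.697
grip_force: 0.0
```

It crossed the crest. Now I feel for the contact and press.

>>> send_rows:
  targets: [0,0,0,0.04,0,0,0.4,0,0,0,0.03,0,0,0.4,0,0,0,0.03,0,0,0.4,0,0,0,0.0,0,0,0.4]

```text
time_s: 18.8
eef_pos: [548.6, 78.8, 41.7]
ee_rot: [-0.0, 0.705, 0.709, -0.0]
force: [0.5, -0.5, -0.6]
grip_width: 0.7
grip_force: 0.0
```

```bash
python3 hh.py g.png; python3 - <<'E'
from h import *
for i in range(1): print(monitor.sense()['force'])
E
```

```text
[548.62143784  78.84472772  41.67723805] 0.6999046133326712 [ 0.50593751 -0.47353594 -0.59037995]
[-0.06624841 -0.21297115 -0.10039189]
```

View pics/g.png

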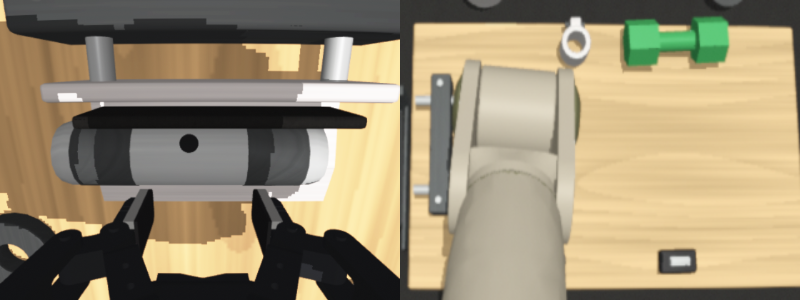

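The handle is seated on the plate against the pad and square. I press in small steps.

>>> send_rows:
  targets: [0,0,0,0.02,0,0,0.4,0,0,0,0.02,0,0,0.4,0,0,0,0.02,0,0,0.4]

```text
time_s: 19.27
eef_pos: [548.6, 82.4, 41.7]
ee_rot: [-0.0, 0.705, 0.709, -0.0]
force: [0.1, -0.3, -0.5]
grip_width: 0.699
grip_force: 0.0
```

>>> send_rows:
  targets: [0,0,0,0.02,0,0,0.4,0,0,0,0,0,0,0.4]

```text
time_s: 19.52
eef_pos: [548.6, 83.6, 41.7]
ee_rot: [0.0, 0.705, 0.709, 0.0]
force: [0.5, 0.5, -0.5]
grip_width: 0.699
grip_force: 0.0
```

>>> send_rows:
  targets: [0,0,0,0.02,0,0,0.4,0,0,0,0,0,0,0.4]

```text
time_s: 19.77
eef_pos: [548.7, 84.3, 41.7]
ee_rot: [0.0, 0.705, 0.709, -0.0]
force: [-0.2, -3.5, 1.2]
grip_width: 0.697
grip_force: 1.9
```

>>> send_rows:
  targets: [0,0,0,0.02,0,0,0.4,0,0,0,0,0,0,0.4]

```text
time_s: 20.02
eef_pos: [548.6, 85.4, 41.6]
ee_rot: [0.0, 0.705, 0.709, -0.0]
force: [-0.2, -4.9, -0.0]
grip_width: 0.702
grip_force: 2.7
```

>>> send_rows:
  targets: [0,0,0,0.02,0,0,0.4,0,0,0,0,0,0,0.4]

```text
time_s: 20.27
eef_pos: [548.6, 86.3, 41.4]
ee_rot: [0.0, 0.705, 0.709, -0.001]
force: [1.6, -6.7, -2.1]
grip_width: 0.7
grip_force: 3.9
```

>>> send_rows:
  targets: [0,0,0,0.02,0,0,0.4,0,0,0,0,0,0,0.4]

```text
time_s: 20.52
eef_pos: [548.6, 87.1, 41.4]
ee_rot: [0.001, 0.705, 0.709, -0.001]
force: [0.1, -9.5, -3.0]
grip_width: 0.699
grip_force: 5.0
```

>>> send_rows:
  targets: [0,0,0,0,0,0,0.4,0,0,0,0,0,0,0.4,0,0,0,0,0,0,0.4,0,0,0,0,0,0,0.4,0,0,0,0,0,0,0.4]

```text
time_s: 21.15
eef_pos: [548.6, 87.1, 41.3]
ee_rot: [0.001, 0.705, 0.709, -0.001]
force: [0.2, -10.1, -2.9]
grip_width: 0.7
grip_force: 4.9
```

>>> send_rows:
  targets: [0,0,0,-0.01,0,0,0.4,0,0,0,-0.01,0,0,0.4,0,0,0,-0.01,0,0,0.4,0,0,0,-0.01,0,0,0.4,0,0,0,-0.01,0,0,0.4]

```text
time_s: 21.78
eef_pos: [548.6, 85.5, 41.7]
ee_rot: [-0.0, 0.705, 0.709, 0.0]
force: [0.3, -1.2, -0.7]
grip_width: 0.7
grip_force: 0.6
```

>>> send_rows:
  targets: [0,0,0,-0.01,0,0,0.4,0,0,0,-0.01,0,0,0.4,0,0,0,-0.02,0,0,0.4,0,0,0,-0.02,0,0,0.4,0,0,0,-0.02,0,0,0.4]

```text
time_s: 22.4
eef_pos: [548.6, 80.5, 41.7]
ee_rot: [-0.0, 0.705, 0.709, 0.0]
force: [-0.6, -0.4, 0.1]
grip_width: 0.699
grip_force: 0.0
```

>>> send_rows:
  targets: [0,0,0,-0.1,0,0,0.4,0,0,0,-0.3,0,0,0.4,0,0,0,-0.3,0,0,0.4,0,0,0,0,0,-0.5,0.4,0,0,0,0,0,-0.7,0.4]

```text
time_s: 23.02
eef_pos: [548.3, 37.1, 113.8]
ee_rot: [-0.001, 0.706, 0.709, -0.001]
force: [0.1, -0.2, 0.4]
grip_width: 0.703
grip_force: 0.0
```

>>> send_rows:
  targets: [0,0,0,-0.5,0,-0.7,0.4,0,0,0,-0.8,0,-0.5,0.4,0,0,0,-0.8,0,0,0.4,0,0,0,-0.8,0,0,0.4,0,0,0,0,0,0,0.4]

```text
time_s: 23.65
eef_pos: [549.3, -139.3, 185.5]
ee_rot: [0.0, 0.707, 0.707, -0.0]
force: [-0.2, -0.2, -0.2]
grip_width: 0.7
grip_force: 0.0
```

```bash
python3 - <<'E'
from h import *
s=monitor.sense(); print(s['eef_pos'],s['force'])
a,b=cap('scene')['img'],cap('top')['img']
im=np.hstack([cv2.resize(a[130:340,200:480],(400,300)),cv2.resize(b[140:290,80:280],(400,300))])
cv2.imwrite('pics/z.png',cv2.cvtColor(im,cv2.COLOR_RGB2BGR))
E
```

```text
[ 549.26842198 -139.26521775  185.46621478] [-0.22614236 -0.22612661 -0.17798506]
```

View pics/z.png

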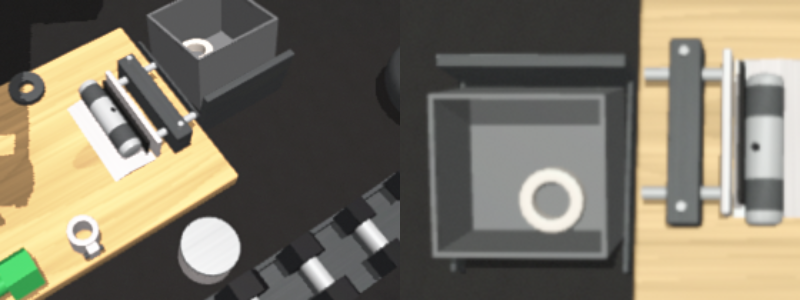

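The handle rests square in the cradle against the pad, and the ring is in the bin at (550,200). Handing in.

```bash
python3 -c "
from rig import job
print(job.finish_job())"
```

```text
the job is handed in; nothing more can be done
None
```

The ring is in the bin, and the handle was pressed home at about 10 N and left resting square in the cradle against the pad; the job is handed in with no verdict shown, and I viewed 11 pictures, one over the limit of 10.

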